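Turn the glued pot over and clamp its bottom

TASK

The bottom of the little square wooden pot has just been glued on. Turn the pot over and stand it mouth-down in the middle of the black rubber pad of the pressing jig and let go of it; then lower the jig's hold-down arm so that its rubber foot rests on the pot's bottom. Do not drop the pot, and leave the other things on the bench where they are.

Things in the scene. Friction and masses are not known exactly. Their poses are not given: they have to be found in the camera images.
- pot: Square pot of pale wood, open at one end: 56 x 56 mm outside, 70 mm high, walls and bottom 6 mm, about 90 g. Origin: centre of the outer face of its bottom; z runs from the bottom to the mouth (mouth centre at z = 70 mm), x and y are square to its sides. It starts mouth-up on the bench.
- pad (a point): Middle of the top of the black rubber pad (90 x 90 mm) on the fixed pressing jig, 16 mm above the bench; z up. The jig's board (top 12 mm above the bench) spans x -65 to +150 mm, y -65 to +65 mm; a pale wooden post (30 mm in x, 46 mm in y, centred at x = 110 mm, top 101 mm above the pad) stands at its +x end and carries the hold-down arm, which swings in the x-z plane.
- holddown (a joint): Angle of the hold-down arm, rad. 0: fully raised, leaning 0.18 back past upright (tip to the pad's +x); grows as the arm swings towards -x and down; 1.75: level, its foot resting on the bottom of a pot that stands mouth-down on the pad (it could go to 2.3 with no pot). It stays put near upright; from about 0.5 on it sinks by its own weight (220 g).
- holddown_hinge (a point): Hinge axis of the hold-down arm, in the top of the post: 110 mm in x and 92 mm in z from the pad's middle; axes as the pad's, the hinge runs along y.
- holddown_knob (a point): Centre of the black ball knob (diameter 28 mm) at the arm's end, 140 mm from the hinge. The arm is a flat steel bar 18 mm wide (along the hinge) and 12 mm thick; its rubber foot (diameter 28 mm) stands 110 mm from the hinge, square to the bar on the side that comes down on the pot, its sole 22 mm from the bar's middle line.
- glue: White glue bottle, diameter 52 mm, 150 mm high, standing; origin at the centre of its underside. Leave it alone.
- tin: Round tin of filler, diameter 72 mm, 75 mm high; origin at the centre of its underside. Leave it alone.
- sandblock: Cork sanding block 110 x 65 x 32 mm; origin at the centre of its underside, x along its length. Leave it alone.
- screwdriver: Screwdriver with a red handle, about 200 mm long, lying along its x axis, beyond the work. Leave it alone.
Mind the look-alikes: they are no part of the job. Of the things that look like the pot, take the one that is nearest to the robot's base at the start.

How it is judged:
By the outcome, as a careful person would: the job done as asked, in the order asked, and still so for the second after the job is handed in, with the robot touching nothing.
It also fails if it takes over 69 s, if anything falls off the work surface, if the arm or the gripper's body presses on something with over 40 N, if the wrist force passes 120 N, or if a joint passes its speed limit or range.

ROBOT

A 6-joint arm with a two-finger parallel gripper is mounted at the origin on the work surface. World frame = base frame: x ahead of the robot, y to its left, z up, the work surface at z = 0. Lengths are in mm, angles in rad, forces in N, time in s.
With the tool pointing down it reaches from about 275 to 825 mm from the base axis. Payload 5.2 kg.
Tool frame: the origin (TCP) lies at the very end of the fingers, on their centre line; the grasp point (between the pads) lies 19 mm behind it; z points along the fingers, y is the direction in which the jaws open and shut (so a half turn about z gives the same grasp; the last joint's range is limited). The gripper opens to 93 mm and grips with 3 to 60 N. Pads are 15 mm wide; open, the fingers measure 128 mm over their backs; the gripper's body (75 mm by 188 mm) begins 65 mm behind the grasp point.
Start: joints at [0.903, 0.259, 1.535, -0, 1.348, -0.203], TCP at [246.514, 491.666, 218.653] pointing down, gripper open.
Joint ranges: [-3.14, 3.14], [-0.91, 2.08], [0.19, 2.58], [-1.22, 4.36], [0.22, 2.71], [-3.12, 3.12]. Speed limits (rad/s): [2.57, 2.57, 3.14, 3.14, 3.14, 3.14].

INTERFACE

Orientations are given as [roll, pitch, yaw] about the fixed x, y, z axes, in that order (R = Rz(yaw) Ry(pitch) Rx(roll)).
In Python, from bench import robot gives the robot as it stands. The module is installed in compiled form; this text tells all that it offers. Calls block until the motion is done:
- robot.move_ptp(position, orientation): joint-space move of the TCP to a pose.
- robot.move_linear(position, ori=None, speed=150, f_stop=None): straight line of the TCP; ori=None keeps the orientation; speed is the mean speed in mm/s. With f_stop (N) it stops when the force on the tool has changed by that much, and returns True; else False.
- robot.move_j(angles): joint-space move.
- robot.move_gripper(opening): opening from 0.0 (shut) to 1.0 (fully open); the grip force is fixed at half the most; returns when the fingers have stopped.
- robot.sleep(seconds).
- robot.inverse_kinematics(position, orientation): joint angles nearest the present ones, or None.
- robot.get_image(name): name is "side" or "top"; returns a dict with "img" (400x640x3 uint8, blue, green, red), "fovy" (degrees; the focal length in pixels is half the picture's height over the tangent of half this angle, whatever the lens; pixels are square), "cx", "cy" (the principal point, pixels), "eye" and "orientation" of the camera in the world. Camera axes: x right, y down, z forward; pixel columns grow to the right and rows downward; lengths in mm; the calibration is good to about 2 mm. A picture is of the moment at which its call begins. There is no depth.
A pose or a line that the arm cannot do raises robot.MotionError and nothing moves.
- robot.hand_in(): hands the job in, once; it reports no verdict.
Readings, each from a call of its own:
- robot.current_t(): time.
- robot.current_qpos(): joint angles.
- robot.current_joint_vel(): joint speeds.
- robot.current_joint_efforts(): joint torques, N m.
- robot.current_tcp_pos(): TCP position.
- robot.current_eef_rot(): TCP orientation.
- robot.current_contact_force(): force on the tool from outside, world axes, zero at the start.
- robot.current_ft_torque(): the same for the moment, N m.
- robot.current_gripper_width(): opening from 0.0 (shut) to 1.0 (fully open).
Only numpy, scipy, OpenCV 4.12 (cv2) and the standard library are available. Lean on these libraries where they do the work, as an engineer would, in place of code of your own. Each camera call takes 0.05 s, during which the arm holds its last target. There are 200 camera calls.

## Working session

There is one attempt and no reset: what is moved stays moved. The work goes in short steps, each a Python script; the robot and the scene stay as the last script left them, time stands still between calls to the robot, and variables do not carry over. Pictures are saved under pics/ and viewed, about 8 in all and at most 12, crops included, and the job is handed in when it is done.

```bash
mkdir -p pics
python3 - <<'E'
from bench import robot
import cv2
for n in("top","side"):
    d=robot.get_image(n); cv2.imwrite(f"pics/{n}0.png",d["img"])
    print(n,{k:v for k,v in d.items() if k!="img"})
print(robot.current_t(),robot.current_eef_rot())
E
```

```text
top {'fovy': 55.60169694950092, 'cx': 316.27705883148155, 'cy': 200.85632289891, 'eye': array([ 525.18597932,    3.55850896, 1156.45225632]), 'orientation': array([-3.03934377, -0.02467701, -1.58758525])}
side {'fovy': 50.86133437766832, 'cx': 322.7315325168067, 'cy': 203.71449432863616, 'eye': array([ 548.92309981,  959.43347282, 1129.41121841]), 'orientation': array([-2.35176842,  0.01411813, -3.07480158])}
0.1 [-3.14000501e+00 -3.11869835e-04  2.67678701e+00]
```

View pics/top0.png

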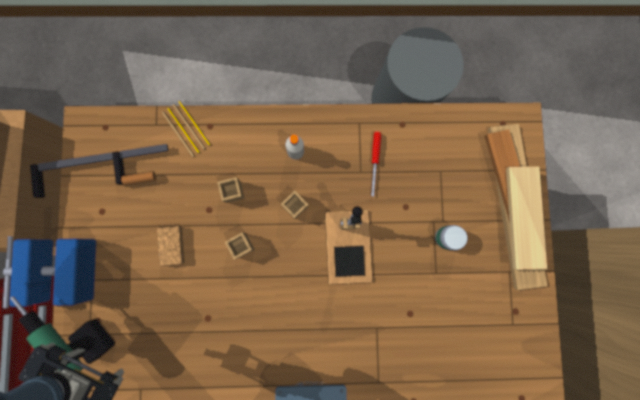

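View pics/side0.png

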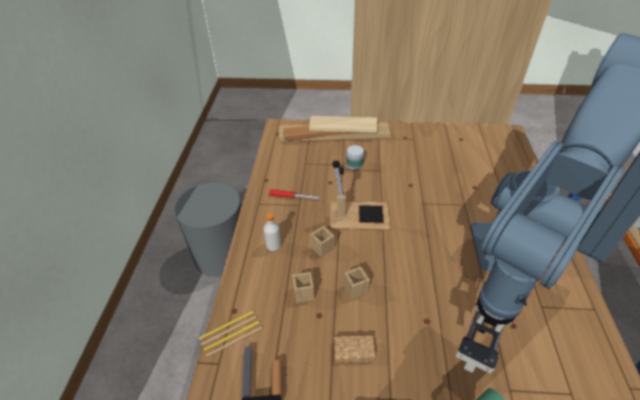

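The top view shows three pots at about (230,188), (238,245) and (293,204). The one at (238,245) is nearest the base. The jig is around (350,245), with its pad at (350,262) and the post and arm towards +x. I'll take enlarged crops next.

```bash
cat > h.py <<'E'
import numpy as np, cv2
from scipy.spatial.transform import Rotation as R
from bench import robot
def cam(d):
    f=200/np.tan(np.radians(d["fovy"])/2)
    return f,d["cx"],d["cy"],np.array(d["eye"]),R.from_euler("xyz",d["orientation"]).as_matrix()
def proj(c,P):
    f,cx,cy,e,M=c; q=(np.atleast_2d(P)-e)@M
    return np.c_[f*q[:,0]/q[:,2]+cx, f*q[:,1]/q[:,2]+cy]
def onplane(c,uv,z):
    f,cx,cy,e,M=c; uv=np.atleast_2d(uv)
    r=np.c_[(uv[:,0]-cx)/f,(uv[:,1]-cy)/f,np.ones(len(uv))]@M.T
    return e+r*((z-e[2])/r[:,2])[:,None]
def crop(img,x,y,w,h,s): return cv2.resize(img[y:y+h,x:x+w],None,fx=s,fy=s,interpolation=cv2.INTER_CUBIC)
E
python3 - <<'E'
from h import *
t=cv2.imread("pics/top0.png"); s=cv2.imread("pics/side0.png")
a=np.hstack([crop(t,215,225,50,40,8),crop(t,320,205,50,80,8)[:320],])
b=np.hstack([crop(s,335,260,50,45,8)[:280],crop(s,322,185,75,50,16/3)[:280]])
t2=crop(t,320,200,55,90,6.66)
out=np.zeros((600,800,3),np.uint8)
p=crop(t,215,225,50,40,8);out[:320,:400]=p
p=crop(s,335,260,50,35,8);out[320:600,:400]=p
p=crop(t,320,200,80,60+0,5);out[:300,400:]=p
p=crop(s,322,150,80,60,5) ;
p=crop(t,320,200,57,85,7)  # 399x595
o2=np.zeros((600,800,3),np.uint8);o2[:595,400:799]=p;o2[:320,:400]=out[:320,:400];o2[320:,:400]=out[320:,:400]
cv2.imwrite("pics/c1.png",o2)
cv2.imwrite("pics/c2.png",crop(s,320,150,80,85,7))
c=cam(robot.get_image("top"));print(onplane(c,[[238,245],[350,262]],[70][0]))
E
```

```text
Traceback (most recent call last):
ValueError: all the input array dimensions except for the concatenation axis must match exactly, but along dimension 0, the array at index 0 has size 280 and the array at index 1 has size 267
```

Run:
```python
from h import *
t=cv2.imread("pics/top0.png"); s=cv2.imread("pics/side0.png")
o=np.zeros((600,800,3),np.uint8)
o[:320,:400]=crop(t,215,225,50,40,8)
o[320:,:400]=crop(s,335,260,50,35,8)
o[:595,400:799]=crop(t,320,200,57,85,7)
cv2.imwrite("pics/c1.png",o)
cv2.imwrite("pics/c2.png",crop(s,320,150,80,85,7))
c=cam(robot.get_image("top"));print(onplane(c,[[238,245]],70),onplane(c,[[350,262]],16))
```

```text
[[513.74737567 198.69549837  70.        ]] [[ 457.14421561 -124.00946131   16.        ]]
```

View pics/c1.png

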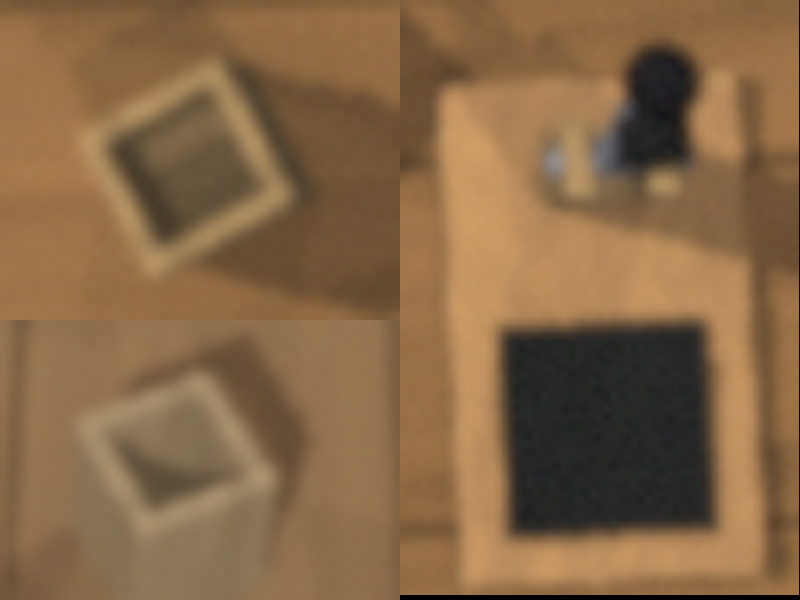

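View pics/c2.png

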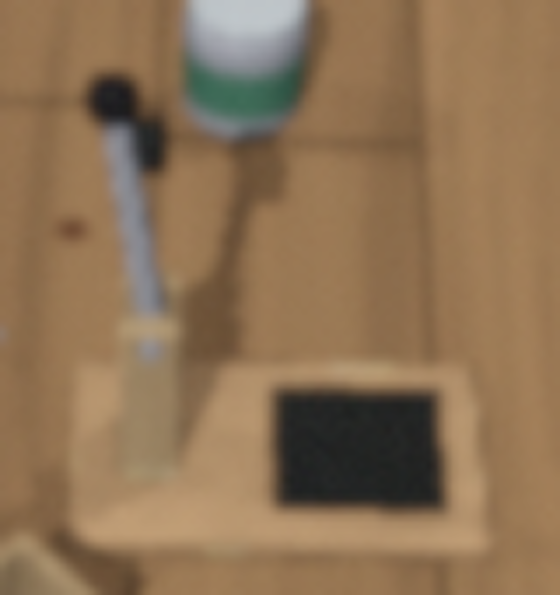

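The crops give clear corners. In the top view the pot rim is at (220,58), (298,195), (155,275), (82,138), and the pad corners are clear too. Next I fit both poses from the two cameras.

Run:
```python
from h import *
from scipy.optimize import least_squares
ct=cam(robot.get_image("top"));cs=cam(robot.get_image("side"))
def px(p,x,y,s,ox=0,oy=0): p=np.array(p,float)-[ox,oy]; return (p+.5)/s-.5+[x,y]
pt=px([[220,58],[298,195],[155,275],[82,138]],215,225,8)
ps=px([[205,372],[275,478],[148,535],[78,425]],335,260,8,0,320)
qt=px([[500,332],[705,323],[715,527],[510,535]],320,200,7,400)
bt=px([[440,82],[742,75],[768,575],[462,583]],320,200,7,400)
qs=px([[277,390],[440,390],[443,507],[278,507]],320,150,7)
for n,c,uv,z in(("pot t",ct,pt,70),("pot s",cs,ps,70),("pad t",ct,qt,16),("pad s",cs,qs,16),("board t",ct,bt,12)):
    P=onplane(c,uv,z)[:,:2]; e=np.roll(P,-1,0)-P
    print(n,P.mean(0).round(1),np.linalg.norm(e,axis=1).round(1),(np.degrees(np.arctan2(e[:,1],e[:,0]))%90).round(1))
# knob
kt=px([[660,80]],320,200,7,400);ks=px([[112,98]],320,150,7)
def res(p): return np.r_[(proj(ct,p)-kt)[0],(proj(cs,p)-ks)[0]]
r=least_squares(res,[600,-130,240]);print(r.x,r.fun)
```

```text
pot t [512.8 198.2] [56.1 57.1 55.  55.8] [29.5 28.4 28.2 29.5]
pot s [511.3 200.5] [54.9 55.3 55.8 55.9] [28.9 30.8 29.6 29.9]
pad t [ 460.6 -121.8] [88.  86.1 87.3 85.5] [1.5 1.1 1.1 1.6]
pad s [ 459.7 -119. ] [86.9 85.2 84.6 85.1] [ 3.  89.1  3.1  0.7]
board t [ 503.9 -121.4] [131.2 213.5 130.4 213.3] [0.5 1.2 0.4 1.4]
[ 591.75860726 -117.47900822  247.36018201] [-0.00124099  0.16028125 -0.21793617 -0.02339939]
```

```bash
cat >> h.py <<'E'
POT=np.array([512,199.3]);PYAW=np.radians(29.3);PAD=np.array([460.3,-120.5]);BYAW=np.radians(1.2)
def ori(az,el,up,jaw_h=True):
    "tool z along azimuth az, elevation el; jaws horizontal; up=+1: tool x upward"
    z=np.array([np.cos(el)*np.cos(az),np.cos(el)*np.sin(az),np.sin(el)])
    x=up*np.array([-np.sin(el)*np.cos(az),-np.sin(el)*np.sin(az),np.cos(el)])
    M=np.c_[x,np.cross(z,x),z]
    return R.from_matrix(M).as_euler("xyz"),M
E
python3 - <<'E'
from h import *
for nm,C,y0,zs in(("pot",POT,PYAW,(43,150,250)),("pad",PAD,BYAW,(43,150,250))):
  for k in range(4):
    for up in(1,-1):
      o,M=ori(y0+k*np.pi/2,0,up)
      r=[]
      for z in zs:
        for back in (9,-90):
          q=robot.inverse_kinematics([*(C+back*M[:2,2]),z],o); r.append(None if q is None else np.round(q,2).tolist())
      print(nm,k,up,*r,sep="\n  ")
E
```

```text
pot
  0
  1
  [-0.46, 1.48, 2.53, 1.98, 2.01, -2.34]
  None
  None
  None
  None
  None
pot
  0
  -1
  [-0.46, 1.48, 2.53, 1.98, 2.01, 0.8]
  None
  None
  None
  None
  None
pot
  1
  1
  [-0.32, 1.18, 1.36, 0.84, 2.01, -1.13]
  [-0.41, 1.24, 1.14, 0.81, 2.15, -1.05]
  [-0.32, 1.0, 1.41, 0.88, 2.08, -1.04]
  [-0.41, 1.08, 1.2, 0.86, 2.22, -0.96]
  [-0.32, 0.85, 1.42, 0.95, 2.17, -0.91]
  [-0.41, 0.94, 1.21, 0.94, 2.3, -0.83]
pot
  1
  -1
  [-0.32, 1.18, 1.36, 0.84, 2.01, 2.01]
  [-0.41, 1.24, 1.14, 0.81, 2.15, 2.09]
  [-0.32, 1.0, 1.41, 0.88, 2.08, 2.11]
  [-0.41, 1.08, 1.2, 0.86, 2.22, 2.18]
  [-0.32, 0.85, 1.42, 0.95, 2.17, 2.24]
  [-0.41, 0.94, 1.21, 0.94, 2.3, 2.31]
pot
  2
  1
  [0.3, 1.48, 0.5, -0.48, 2.68, -2.01]
  None
  None
  None
  None
  None
pot
  2
  -1
  [0.3, 1.48, 0.5, -0.48, 2.68, 1.13]
  None
  None
  None
  None
  None
pot
  3
  1
  None
  [0.95, 1.15, 1.45, -1.18, 1.79, -2.07]
  None
  [0.95, 0.97, 1.51, -1.21, 1.84, -2.18]
  None
  None
pot
  3
  -1
  None
  [0.95, 1.15, 1.45, -1.18, 1.79, 1.08]
  None
  [0.95, 0.97, 1.51, -1.21, 1.84, 0.96]
  None
  None
pad
 
[... 586 characters left out ...]
7, 0.77, 2.36, 2.17]
pad
  2
  1
  [-0.27, 1.33, 0.9, -0.46, 2.43, -1.93]
  None
  [-0.27, 1.17, 0.97, -0.51, 2.51, -1.99]
  None
  [-0.27, 1.04, 0.98, -0.6, 2.61, -2.11]
  None
pad
  2
  -1
  [-0.27, 1.33, 0.9, -0.46, 2.43, 1.21]
  None
  [-0.27, 1.17, 0.97, -0.51, 2.51, 1.15]
  None
  [-0.27, 1.04, 0.98, -0.6, 2.61, 1.04]
  None
pad
  3
  1
  None
  [0.44, 1.1, 1.73, -1.17, 1.7, -1.86]
  None
  [0.44, 0.89, 1.79, -1.19, 1.75, -2.0]
  None
  None
pad
  3
  -1
  None
  [0.44, 1.1, 1.73, -1.17, 1.7, 1.28]
  None
  [0.44, 0.89, 1.79, -1.19, 1.75, 1.14]
  None
  None<sys>:0: UserWarning: Gimbal lock detected. Setting third angle to zero since it is not possible to uniquely determine all angles.
```

```bash
cat > plan.py <<'E'
from h import *
import warnings; warnings.filterwarnings("ignore")
D=np.radians
def ik(C,z,az,th,up,off=0,lift=0):
    "grasp point at (C,z); TCP 19 further along tool z; off: shift along tool z; lift: up"
    o,M=ori(az,th,up); p=np.array([*C,z])+M[:,2]*(19+off)+[0,0,lift]
    return p,o,robot.inverse_kinematics(p,o)
E
python3 - <<'E'
from plan import *
f=lambda q:None if q is None else np.round(q,2).tolist()
for b in(25,35,45):
  for up in(1,-1):
    for k in range(4):
      r=[ik(POT,42,PYAW+k*D(90),D(270-b),up,o,l)[2] for o,l in((0,0),(-80,0),(0,120))]
      print("G1",b,up,k,f(r[0]),[q is not None for q in r])
    for k in range(4):
      r=[ik(PAD,16+35,BYAW+k*D(90),D(360-b),up,o,l)[2] for o,l in((0,0),(-80,0),(0,60))]
      print("P2",b,up,k,f(r[0]),[q is not None for q in r])
  for L in((450,60),(450,150),(500,150),(400,200),(450,250)):
    s=[]
    for az in range(-180,180,30):
      for up in(1,-1):
        A=all(ik(L,28,D(az),D(360-b),up,o,l)[2] is not None for o,l in((0,0),(-80,0),(0,60)))
        B=all(ik(L,28,D(az),D(270-b),up,o,l)[2] is not None for o,l in((0,0),(-80,0),(0,120)))
        if A or B: s.append((az,up,"AR"[A and not B]*0+("A" if A else "")+("B" if B else "")))
    print("L",b,L,s)
E
```

```text
G1 25 1 0 [0.24, 0.71, 1.39, -0.11, 1.46, 1.34] [True, True, True]
G1 25 1 1 [0.44, 0.51, 1.79, -0.57, 0.89, 0.31] [True, True, True]
G1 25 1 2 [0.04, 0.33, 2.14, 0.62, 0.34, -2.59] [True, True, True]
G1 25 1 3 [-0.07, 0.56, 1.69, 0.39, 1.17, 2.35] [True, True, True]
P2 25 1 0 None [False, False, False]
P2 25 1 1 [-0.93, 0.87, 1.59, 0.56, 1.71, -1.19] [True, True, True]
P2 25 1 2 [-0.29, 1.04, 1.14, -0.32, 2.06, -1.86] [True, True, True]
P2 25 1 3 None [False, True, True]
G1 25 -1 0 [0.24, 0.71, 1.39, -0.11, 1.46, -1.8] [True, True, True]
G1 25 -1 1 [0.44, 0.51, 1.79, -0.57, 0.89, -2.84] [True, True, True]
G1 25 -1 2 [0.04, 0.33, 2.14, 0.62, 0.34, 0.55] [True, True, True]
G1 25 -1 3 [-0.07, 0.56, 1.69, 0.39, 1.17, -0.79] [True, True, True]
P2 25 -1 0 None [False, False, False]
P2 25 -1 1 [-0.93, 0.87, 1.59, 0.56, 1.71, 1.95] [True, True, True]
P2 25 -1 2 [-0.29, 1.04, 1.14, -0.32, 2.06, 1.29] [True, True, True]
P2 25 -1 3 None [False, True, True]
L 25 (450, 60) [(-180, 1, 'A'), (-180, -1, 'A'), (-150, 1, 'AB'), (-150, -1, 'AB'), (-120, 1, 'AB'), (-120, -1, 'AB'), (-90, 1, 'AB'), (-90
[... 7254 characters left out ...]
B'), (-120, -1, 'AB'), (-90, 1, 'AB'), (-90, -1, 'AB'), (-60, 1, 'AB'), (-60, -1, 'AB'), (-30, 1, 'B'), (-30, -1, 'B'), (0, 1, 'B'), (0, -1, 'B'), (30, 1, 'B'), (30, -1, 'B'), (60, 1, 'AB'), (60, -1, 'AB'), (90, 1, 'AB'), (90, -1, 'AB'), (120, 1, 'AB'), (120, -1, 'AB'), (150, 1, 'A'), (150, -1, 'A')]
L 45 (450, 250) [(-180, 1, 'A'), (-180, -1, 'A'), (-150, 1, 'A'), (-150, -1, 'A'), (-120, 1, 'AB'), (-120, -1, 'AB'), (-90, 1, 'AB'), (-90, -1, 'AB'), (-60, 1, 'AB'), (-60, -1, 'AB'), (-30, 1, 'B'), (-30, -1, 'B'), (0, 1, 'AB'), (0, -1, 'AB'), (30, 1, 'B'), (30, -1, 'B'), (60, 1, 'AB'), (60, -1, 'AB'), (90, 1, 'AB'), (90, -1, 'AB'), (120, 1, 'AB'), (120, -1, 'AB'), (150, 1, 'A'), (150, -1, 'A')]
```

```bash
cat >> plan.py <<'E'
B=30; L=np.array([420.,220.]); UP=1
def lin(C,z,az,th,up=UP,off=0,lift=0,**k):
    p,o,q=ik(C,z,az,th,up,off,lift); return robot.move_linear(p,o,**k)
def ptp(C,z,az,th,up=UP,off=0,lift=0):
    p,o,q=ik(C,z,az,th,up,off,lift); robot.move_ptp(p,o)
def st(s): print(s,"t",round(robot.current_t(),2),"w",round(robot.current_gripper_width(),3),"tcp",np.round(robot.current_tcp_pos(),1),"F",np.round(robot.current_contact_force(),1),"q",np.round(robot.current_qpos(),2))
E
python3 - <<'E'
from plan import *
a=PYAW+D(90); g=D(270-B); r=D(360-B)
ptp(POT,42,a,g,off=-110); st("pre")
hit=lin(POT,42,a,g,speed=120,f_stop=6); print(hit); st("at")
if not hit:
    robot.move_gripper(0.0); st("grip")
    lin(POT,42,a,g,lift=130,speed=200); st("lift")
d=robot.get_image("side"); cv2.imwrite("pics/s1.png",crop(d["img"],250,130,390,270,2))
E
```

```text
pre t 1.58 w 1.002 tcp [489.7 239.7 121.2] F [-0.4  0.6 -0.4] q [ 0.59  0.42  1.69 -0.58  1.15  0.35]
False
at t 2.65 w 1.002 tcp [517.  191.5  26.2] F [ 0.4 -0.9 -0.1] q [ 0.49  0.54  1.79 -0.68  0.92  0.43]
grip t 3.33 w 0.607 tcp [516.6 191.1  25.7] F [0.  0.1 1.7] q [ 0.49  0.54  1.79 -0.68  0.92  0.43]
lift t 4.12 w 0.601 tcp [515.8 190.7 154.4] F [-1.  -0.6 -1.3] q [ 0.49  0.36  1.68 -0.58  1.15  0.23]
```

View pics/s1.png

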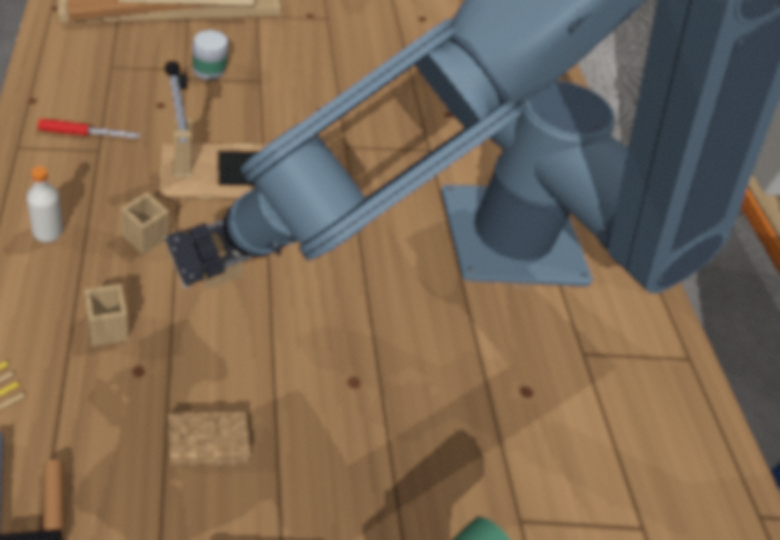

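The picture shows the pot's old spot empty and the gripper over it, with the pot mostly hidden behind the gripper. The jaw width of 0.60 equals 56 mm, so the pot is held. Next I turn it 90° and lay it down.

Run:
```python
from plan import *
a=D(90); r=D(360-B)
print(np.round(ik(L,28,a,r,UP,0,90)[2],2))
ptp(L,28,a,r,lift=90); st("above")
lin(L,28,a,r,lift=6,speed=120); 
hit=lin(L,28,a,r,lift=-2,speed=20,f_stop=3); print(hit); st("down")
robot.sleep(.2)
d=robot.get_image("side"); cv2.imwrite("pics/s2.png",crop(d["img"],280,180,200,150,4))
```

```text
[-0.45  0.5   2.13  0.93  1.32 -1.09]
above t 5.53 w 0.6 tcp [419.3 236.6 108.1] F [ 0.5 -0.2 -0.9] q [-0.45  0.5   2.13  0.93  1.32 -1.09]
True
down t 6.77 w 0.595 tcp [420.1 236.4  17.7] F [-0.1 -0.1  2.2] q [-0.45  0.71  2.14  0.99  1.19 -1.29]
```

View pics/s2.png

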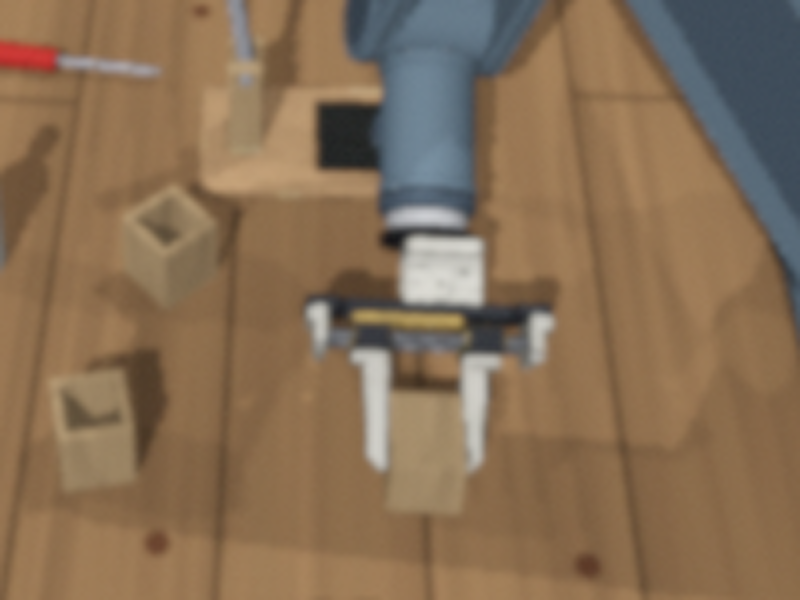

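The picture shows the pot held and lying on its side with its mouth facing −y, at crop centre (425,450). Next I release it and regrasp from the +y side.

Run:
```python
from plan import *
a=D(90); r=D(360-B); g=D(270-B)
robot.move_gripper(1.0); st("open")
lin(L,28,a,r,off=-90,speed=150)
lin(L,28,a,r,off=-90,lift=120,speed=250); st("up")
L2=L+np.array([0,4.])
ptp(L2,28,a,g,off=-130,lift=40); st("pre")
d=robot.get_image("side"); o=np.zeros((600,800,3),np.uint8); o[:600,:400]=crop(d["img"],340,250,80,120,5)
d=robot.get_image("top"); o[:,400:]=crop(d["img"],180,200,80,120,5); cv2.imwrite("pics/s3.png",o)
```

```text
open t 7.8 w 0.998 tcp [419.9 236.4  17.2] F [ 0.   0.  -0.7] q [-0.45  0.71  2.14  0.99  1.19 -1.29]
up t 9.18 w 0.998 tcp [419.4 159.1 182.6] F [0.1 0.1 1.2] q [-0.61  0.37  2.03  0.79  1.54 -0.98]
pre t 10.71 w 1.0 tcp [419.6 278.4 162.9] F [-1.2 -0.5 -0. ] q [ 0.65  0.47  1.49 -0.41  1.53  0.74]
```

View pics/s3.png

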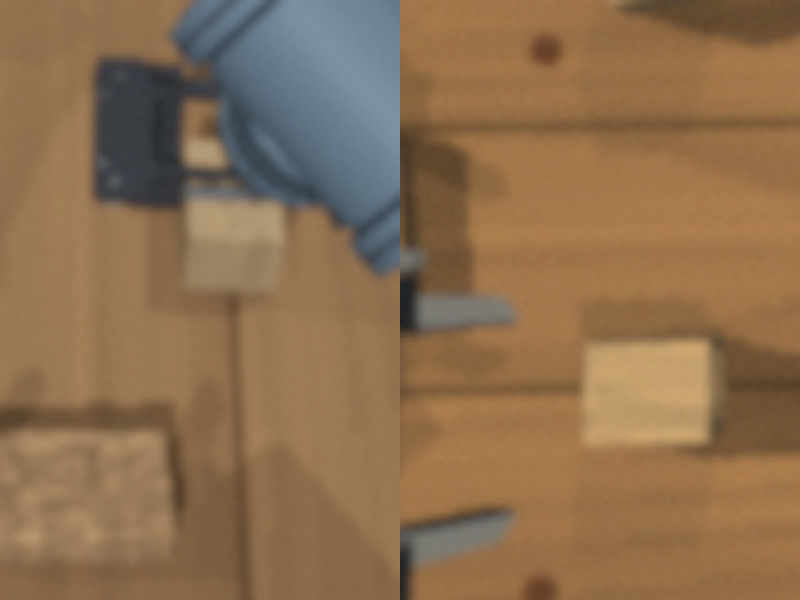

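In the top half, the pot lies square. Its bottom is at column 583, its mouth at 712, and its rows run 340–445. I'll measure that against the expected position, then regrasp, turn and carry it over the pad.

Run:
```python
from plan import *
a=D(90); g=D(270-B); r=D(360-B)
c=cam(robot.get_image("top"))
uv=(np.array([[583-400,342],[712-400,340],[714-400,445],[584-400,443]])+.5)/5-.5+[180,200]
P=onplane(c,uv,56)[:,:2]+[-.8,1.1]; print(P.round(1),P.mean(0).round(1),"exp",L+[0,7])
L2=P.mean(0)+np.array([0,-3]); L2=np.array([420.,np.clip(L2[1],218,230)]); print(L2)
lin(L2,28,a,g,off=-110,speed=200)
hit=lin(L2,28,a,g,speed=120,f_stop=6); print(hit); st("at")
if not hit:
    robot.move_gripper(0.0); st("grip")
    lin(L2,28,a,g,lift=200,speed=200); st("lift")
    b=BYAW+D(90)
    print(np.round(ik(PAD,16+32,b,r,UP,0,160)[2],2))
```

```text
[[448.8 263.8]
 [448.6 190.7]
 [389.7 189.4]
 [392.3 262.7]] [419.8 226.6] exp [420. 227.]
[420.         223.63507734]
False
at t 12.37 w 1.001 tcp [420.6 214.7  12.2] F [ 0.1  0.8 -0.8] q [ 0.57  0.59  1.73 -0.48  1.16  0.84]
grip t 13.04 w 0.602 tcp [420.  214.2  11.6] F [-1.   0.1 -0.2] q [ 0.57  0.59  1.73 -0.48  1.16  0.84]
lift t 14.19 w 0.6 tcp [419.4 213.8 210.4] F [ 0.7  0.6 -0.8] q [ 0.57  0.35  1.55 -0.44  1.54  0.64]
[-0.91  0.59  1.56  0.57  1.88 -1.02]
```

Run:
```python
from plan import *
r=D(360-B); b=BYAW+D(90); z=16+31.2
ptp(np.array([420.,215.]),z,b,r,lift=165); st("turned")
lin(PAD,z,b,r,lift=165,speed=220); st("abovepad")
lin(PAD,z,b,r,lift=40,speed=150); st("near")
d=robot.get_image("side"); cv2.imwrite("pics/s4.png",crop(d["img"],290,140,140,105,5.7))
d=robot.get_image("top"); cv2.imwrite("pics/t4.png",crop(d["img"],300,190,110,110,5.4))
```

```text
turned t 15.57 w 0.6 tcp [419.1 231.7 202.3] F [-0.1 -0.  -1.6] q [-0.46  0.31  2.05  0.88  1.5  -0.89]
abovepad t 17.25 w 0.6 tcp [ 459.7 -103.1  202.9] F [-0.1 -0.2 -1.3] q [-0.91  0.58  1.56  0.57  1.89 -1.02]
near t 18.23 w 0.604 tcp [ 460.2 -104.3   78.3] F [-0.  -1.2 -1.1] q [-0.91  0.76  1.62  0.55  1.69 -1.14]
```

View pics/s4.png

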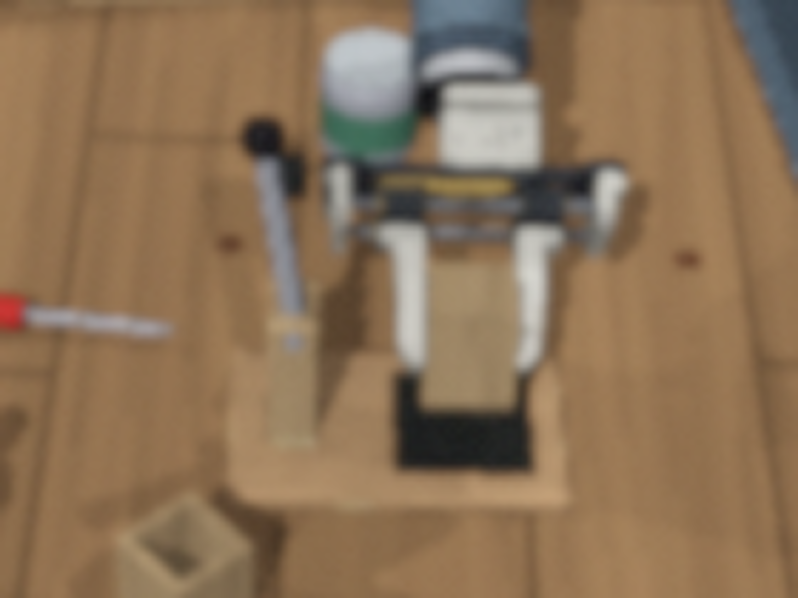

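The picture shows the pot held bottom-up above the pad, clear of the post and the hold-down arm. Next I lower it.

Run:
```python
from plan import *
r=D(360-B); b=BYAW+D(90); z=16+31.2
lin(PAD,z,b,r,lift=7,speed=120)
hit=lin(PAD,z,b,r,lift=-3,speed=15,f_stop=3); print(hit); st("down")
o=np.zeros((600,800,3),np.uint8)
o[:,:400]=crop(robot.get_image("side")["img"],350,185,50,75,8)
o[:,400:]=crop(robot.get_image("top")["img"],325,230,50,75,8); cv2.imwrite("pics/s5.png",o)
```

```text
True
down t 19.25 w 0.602 tcp [ 460.1 -104.1   38.3] F [ 0.6 -0.3  5.4] q [-0.91  0.82  1.62  0.54  1.64 -1.18]
```

View pics/s5.png

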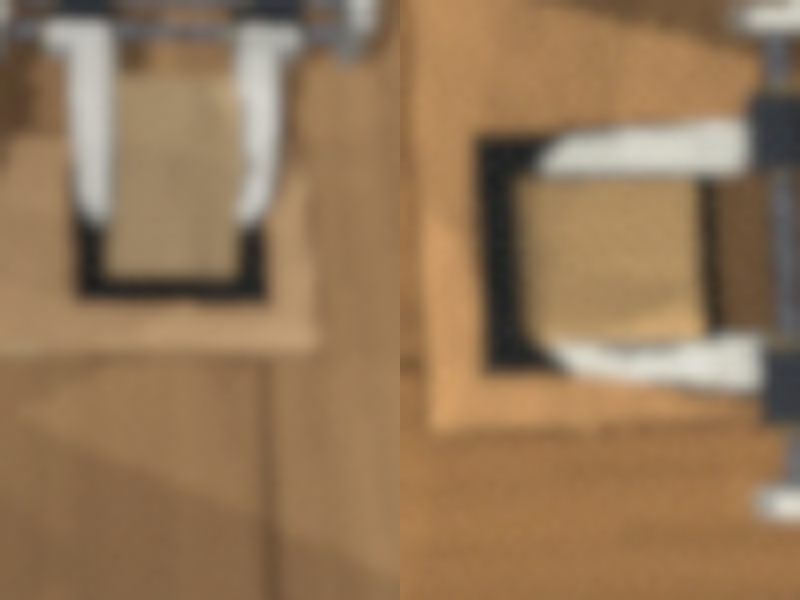

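Run:
```python
from plan import *
ct=cam(robot.get_image("top"));cs=cam(robot.get_image("side"))
f=lambda p,x,y,s,ox:(np.array(p,float)-[ox,0]+.5)/s-.5+[x,y]
S=f([[103,275],[238,280],[80,297],[265,300]],350,185,8,0)
print("side base corners, pad corners\n",onplane(cs,S,16).round(1)[:,:2])
T=f([[700,182],[703,333]],325,230,8,400); print("top -y edge z86\n",onplane(ct,T,86).round(1)[:,:2])
T=f([[520,182],[527,340],[476,135],[488,370]],325,230,8,400); print("top +y base z16, pad\n",onplane(ct,T,16).round(1)[:,:2])
```

```text
side base corners, pad corners
 [[490.7 -89.9]
 [429.9 -90. ]
 [501.1 -75.7]
 [418.2 -78.3]]
top -y edge z86
 [[ 487.6 -150.8]
 [ 435.3 -150.3]]
top +y base z16, pad
 [[486.3 -93.5]
 [428.1 -94.8]
 [504.  -77.4]
 [417.4 -80. ]]
```

The checks show the pot within about 2 mm of the pad's middle and seated, with 5 N of contact. Next I release it, retreat and go to the hold-down knob.

```bash
cat >> plan.py <<'E'
HINGE=np.array([*(PAD+110*np.array([np.cos(BYAW),np.sin(BYAW)])),108.])
def knob(q): 
    s=.18-q; return HINGE+140*np.array([np.sin(s)*np.cos(BYAW),np.sin(s)*np.sin(BYAW),np.cos(s)])
TIP=10
def down(): return ori(BYAW,-np.pi/2,KUP)[0]
KUP=-1
E
python3 - <<'E'
from plan import *
import plan
r=D(360-B); b=BYAW+D(90); z=16+31.2
robot.move_gripper(1.0); st("open")
lin(PAD,z,b,r,off=-100,speed=120)
lin(PAD,z,b,r,off=-100,lift=260,speed=300); st("up")
for u in(1,-1):
    plan.KUP=u
    for q in(0,.9,1.75): 
        s=robot.inverse_kinematics(knob(q)-[0,0,TIP],down()); print(u,q,knob(q).round(1),None if s is None else np.round(s,2))
o=np.zeros((600,800,3),np.uint8)
o[:,:400]=crop(robot.get_image("side")["img"],320,165,80,120,5)
o[:,400:]=crop(robot.get_image("top")["img"],310,200,80,120,5); cv2.imwrite("pics/s6.png",o)
E
```

```text
open t 20.23 w 1.0 tcp [ 459.8 -104.    37.7] F [ 0.2  0.1 -0.1] q [-0.91  0.82  1.62  0.54  1.64 -1.18]
up t 22.23 w 1.001 tcp [ 461.6 -190.2  346.4] F [-0.5  0.5 -1.8] q [-0.99  0.55  1.23  0.62  2.23 -0.85]
1 0 [ 595.3 -117.7  245.7] [-0.38  0.35  1.36 -0.    1.43  1.17]
1 0.9 [ 478.  -120.1  213.3] [-0.47  0.17  1.69 -0.    1.28  1.08]
1 1.75 [ 430.3 -121.1  108.1] [-0.52  0.2   1.94 -0.    1.    1.02]
-1 0 [ 595.3 -117.7  245.7] [-0.38  0.35  1.36 -0.    1.43 -1.97]
-1 0.9 [ 478.  -120.1  213.3] [-0.47  0.17  1.69 -0.    1.28 -2.06]
-1 1.75 [ 430.3 -121.1  108.1] [-0.52  0.2   1.94 -0.    1.   -2.12]
```

View pics/s6.png

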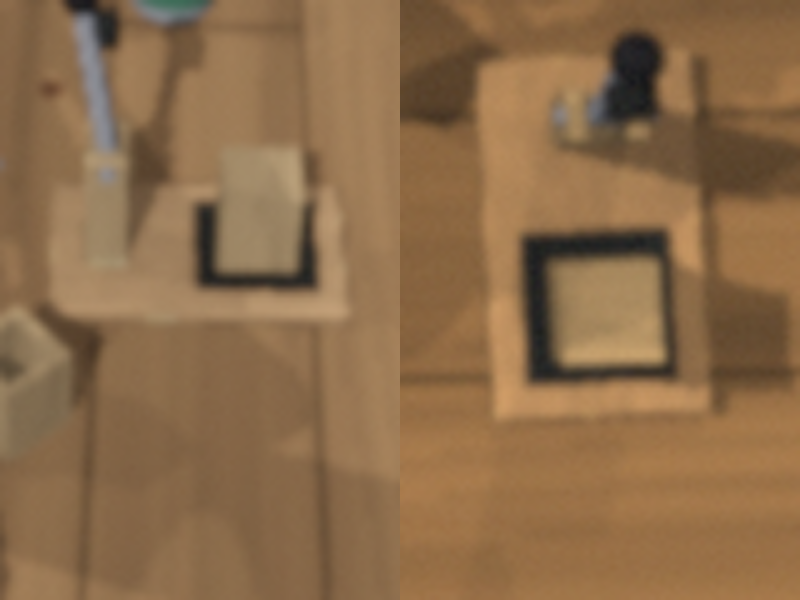

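The pot stands bottom-up on the pad and centred, with the arm still raised. Its top face is at about crop (610,312), against a pad middle at (600,305). Next I grip the knob and swing it down along its arc.

```bash
sed -i 's/^KUP=-1/KUP=1/' plan.py
python3 - <<'E'
from plan import *
o=down(); k=knob(0)-[1.5,0,0]
robot.move_ptp(k+[0,0,90],o); st("above")
robot.move_gripper(.6)
hit=robot.move_linear(k-[0,0,TIP],o,speed=120,f_stop=5); print(hit); st("at")
if not hit:
    robot.move_gripper(0.0); st("grip")
    for q in(.15,.35,.6):
        robot.move_linear(knob(q)-[1.5*(1-q),0,TIP],o,speed=60); st(q)
    w=np.zeros((600,800,3),np.uint8)
    w[:,:400]=crop(robot.get_image("side")["img"],320,145,80,120,5)
    w[:,400:]=crop(robot.get_image("top")["img"],310,190,80,120,5); cv2.imwrite("pics/s7.png",w)
E
```

```text
above t 24.09 w 0.999 tcp [ 593.6 -118.   335. ] F [-0.5  0.4  0.5] q [-0.38  0.32  1.18  0.    1.65  1.17]
False
at t 25.86 w 0.594 tcp [ 594.3 -117.9  236.6] F [-0.4 -0.7  0.8] q [-0.38  0.35  1.37 -0.    1.43  1.17]
grip t 26.45 w 0.286 tcp [ 593.9 -117.4  236. ] F [-0.4  1.9  1.1] q [-0.38  0.35  1.37  0.    1.43  1.17]
0.15 t 26.95 w 0.285 tcp [ 572.4 -118.   237.6] F [ 0.5  2.3 -2.2] q [-0.39  0.31  1.42  0.    1.41  1.16]
0.35 t 27.56 w 0.286 tcp [ 545.  -118.7  235.2] F [ 2.1  0.3 -9.2] q [-0.41  0.26  1.49 -0.    1.39  1.14]
0.6 t 28.28 w 0.287 tcp [ 512.6 -119.6  225.8] F [ 3.7 -1.5 -9.6] q [-0.44  0.21  1.58 -0.    1.35  1.11]
```

View pics/s7.png

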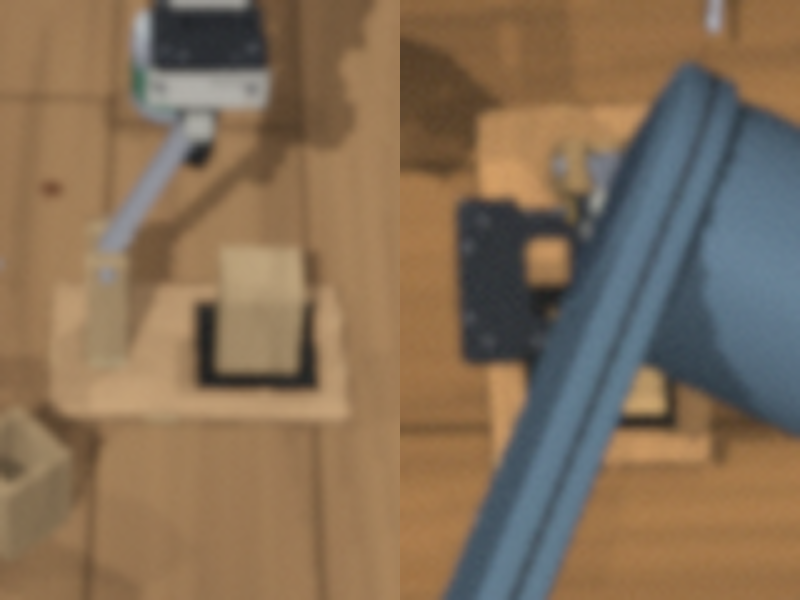

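The picture shows the arm following the gripped knob down, with forces under 10 N and the pot undisturbed. I continue to 1.6 rad, then slowly to contact.

Run:
```python
from plan import *
o=down()
for q in(.85,1.1,1.35,1.6):
    robot.move_linear(knob(q)-[0,0,TIP],o,speed=60); st(q)
    if np.linalg.norm(robot.current_contact_force())>25: print("HIGH");break
else:
    robot.sleep(.2)
    hit=robot.move_linear(knob(1.775)-[0,0,TIP],o,speed=20,f_stop=5); print(hit); st("foot")
```

```text
0.85 t 29.11 w 0.286 tcp [ 483.  -120.4  208. ] F [-1.  -2.5  0.7] q [-0.47  0.17  1.67 -0.    1.3   1.08]
1.1 t 29.84 w 0.286 tcp [ 459.2 -121.   182.6] F [ 0.6 -4.7 -1.8] q [-0.49  0.15  1.76 -0.    1.23  1.06]
1.35 t 30.57 w 0.281 tcp [ 441.9 -121.5  152.5] F [ 1.7 -6.2 -1.4] q [-0.51  0.15  1.84 -0.    1.14  1.04]
1.6 t 31.31 w 0.285 tcp [ 432.5 -121.8  119. ] F [ 1.2 -5.7 -0. ] q [-0.52  0.18  1.91 -0.    1.05  1.03]
True
foot t 32.5 w 0.285 tcp [ 430.8 -121.9   97.5] F [-1.   1.2  2.9] q [-0.53  0.2   1.94 -0.    1.    1.03]
```

Run:
```python
from plan import *
o=down()
robot.move_gripper(.75); st("open")
p=knob(1.75)
hit=robot.move_linear(p+[0,0,150],o,speed=150,f_stop=8); print(hit); st("up")
robot.move_j([.7,.1,1.4,0,1.5,0]); robot.sleep(.3); st("clear")
w=np.zeros((600,800,3),np.uint8)
w[:,:400]=crop(robot.get_image("side")["img"],320,160,80,120,5)
w[:,400:]=crop(robot.get_image("top")["img"],310,200,80,120,5); cv2.imwrite("pics/s8.png",w)
cv2.imwrite("pics/t9.png",robot.get_image("top")["img"])
```

```text
open t 33.36 w 0.748 tcp [ 430.9 -122.9   97.6] F [-1.  -0.3 -0.2] q [-0.53  0.2   1.94 -0.    1.    1.03]
False
up t 34.58 w 0.75 tcp [ 429.8 -120.8  257.2] F [-0.4  0.1 -0.1] q [-0.52  0.04  1.7  -0.    1.4   1.02]
clear t 36.91 w 0.749 tcp [337.6 428.5 360.3] F [ 0.8  0.7 -0.4] q [ 0.7  0.1  1.4 -0.   1.5  0. ]
```

View pics/s8.png

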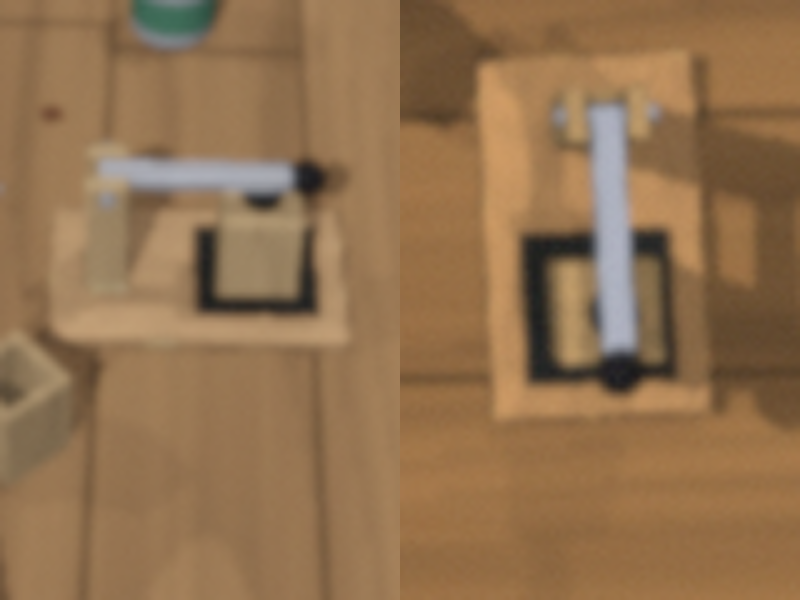

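The hold-down arm is level, its foot rests on the pot's bottom, and the pot hasn't shifted. I'll do a quick numeric difference check on the other items, then hand in.

Run:
```python
from h import *
a=cv2.imread("pics/top0.png");b=cv2.imread("pics/t9.png")
def shift(x,y,w,h):
    t=a[y:y+h,x:x+w]; r=cv2.matchTemplate(b[y-6:y+h+6,x-6:x+w+6],t,cv2.TM_CCOEFF_NORMED); _,m,_,l=cv2.minMaxLoc(r); return (l[0]-6,l[1]-6,round(m,2))
for n,v in dict(glue=(282,130,28,32),screwdriver=(366,128,20,70),tin=(434,222,36,32),sand=(154,222,32,46),pot2=(214,174,32,30),pot3=(277,188,34,32),board=(324,268,50,18)).items(): print(n,shift(*v))
robot.hand_in(); print(robot.current_t())
```

```text
glue (0, 0, 1.0)
screwdriver (0, 0, 1.0)
tin (0, 0, 1.0)
sand (0, 0, 0.99)
pot2 (0, 0, 1.0)
pot3 (0, 0, 1.0)
board (0, 2, 0.75)
the job is handed in; nothing more can be done
the job is handed in; nothing more can be done
```

The pot nearest the base now stands mouth-down on the pad, with the hold-down arm's foot resting on its bottom. I handed the job in at about 37 s of the 69 s allowed.

- **Turning the pot:** I turned it over in two quarter-turns. I laid it on its side on the bench, regrasped it and set it mouth-down on the pad, stopping on contact, then let go.
- **Hold-down arm:** I gripped the knob and led it down its arc until the foot touched, then released it and moved the robot clear. The wrist force readings I took stayed under 10 N.
- **Last checks:** The pot measured about 1–2 mm off the pad's middle just before I let go, and the pictures since show no shift. In the final pictures the arm is level and the foot is on the pot.
- **Other things on the bench:** An image comparison showed no movement of the glue, tin, sanding block, screwdriver or the two other pots.
- **A check that disagreed:** The same comparison on the strip of jig board gave a 2-pixel offset with a weak match (0.75). I put this down to the pot, knob and shadow now being in that patch, since the jig is fixed. I did not confirm it, because the picture limit stopped me viewing the last full top view.

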